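Settle the slides, then crack the sealed slide chamber

TASK

On the bench, a white slide chamber with a clear sealed lid hangs in a tilting stand: tip it by its steel side handle to about 25 degrees and keep it there for a good second so that the slides settle against their stop, then bring it back fully level on its rest, lid still sealed. Then pull the lid up by its black handle until the sticky seal lets go, without flinging it open. Finish while still holding the lid still in the gripper's fingers, its front edge about 3 cm open and the chamber level, and leave everything else on the bench where it is.

Things in the scene. Friction and masses are not known exactly. Their poses are not given: they have to be found in the camera images.
- stand: Grey fixed stand, base plate 250 x 170 x 12 mm, a post at front and back. Origin: centre of the underside, on the bench. x points from the chamber's front to its back, y to its left, z up. Place and yaw differ per run. The chamber in it is a white box 200 (x) x 170 (y) x 65 mm with blue rims, level at the start, underside 70 mm and rim 135 mm above the bench; tilting lowers its right (-y) side.
- pivot (a point): Point on the chamber's tilt axis, 85 mm above the bench over the stand's centre. The tilt axis is the stand's x axis through this point.
- tilt (a joint): Tilt of the chamber in rad: 0 is level (it rests on a rubber stop), growing to 0.7 as the left (+y) side rises. The pivot is stiff (0.4 N m of friction) and the chamber stays at the angle where it is left; lifting it by the side handle takes about 3 to 5 N.
- tilt_grip (a point): Middle of the round dark steel side handle on the chamber's left side: a bar of 12 mm diameter, straight for 90 mm along the stand's x, its centre line 150 mm to the left of (+y) and 55 mm above the tilt axis when level, so 140 mm above the bench. Between bar and chamber wall there are 55 mm free. The point moves with the chamber, and its axes are the chamber's.
- lid: Clear blue-edged lid, 200 x 176 mm, 10 mm thick over its edges, about 0.3 kg. Its origin lies on the lid's hinge axis at the back; with the lid shut, its axes are the chamber's (x to the back, y left, z up); the front edge is 210 mm from the hinge axis. A sticky seal holds the lid's front edge down.
- lid_hinge (a joint): Opening of the lid, rad: 0 shut and sealed, at most 1.5; 0.01 rad lifts the front edge 2.1 mm. At the handle the seal lets go at about 14 to 17 N of straight upward pull (lid's weight included); the pull then falls off over the first 0.04 rad, after which only the lid's weight (about 2 N at the handle) and a small ripple are left. The lid falls shut when let go.
- lid_grip (a point): Middle of the black lid handle, a round bar of 12 mm diameter and 70 mm long along the lid's y, on two posts; its centre line is 175 mm in front of the hinge axis and 40 mm above it (30 mm above the lid's top, 180 mm above the bench when shut). The point moves with the lid.
- hinge (a point): Point on the lid's hinge axis at the chamber's back edge, 105 mm behind the tilt axis point and 55 mm above it when level; the hinge axis is the chamber's y.
- cup: Small clear open plastic cup, 56 mm wide, 45 mm tall, to the right of the chamber. Origin: centre of the underside. Leave alone.
- tube: Standing sample tube with blue cap, 29 mm diameter, 112 mm tall, to the right of the chamber. Origin: centre of the underside. Leave alone.
- frame: Blue card 170 x 130 mm with a white plastic frame on it, 14 mm tall in all, to the left of the chamber. Origin: centre of the underside. Leave alone.
- tip_box: White box with yellow pipette-tip rack, 85 x 125 mm, 72 mm tall. Origin: centre of the underside. Leave alone.
- amber_bottle: Amber bottle with black cap, 60 mm diameter, 130 mm tall. Origin: centre of the underside. Leave alone.
- white_jar: White jar with red lid, 64 mm diameter, 90 mm tall. Origin: centre of the underside. Leave alone.

How it is judged:
On the way, in this order (a step that is already met when the one before it is completed fails the run):
1. the chamber is kept tipped between 20 and 30 degrees for a second, lid sealed (value of joint tilt between 0.349 and 0.524 rad and value of joint lid_hinge below 0.02 rad), for 1 s.
2. the chamber is back level (within 2.5 degrees), lid sealed (value of joint tilt below 0.044 rad and value of joint lid_hinge below 0.02 rad), for 0.2 s.
3. the seal has let go, chamber level (value of joint tilt below 0.044 rad and value of joint lid_hinge above 0.06 rad), for 0.1 s.
At the end, for the whole second after the job is handed in: The fingers still hold the lid (it would fall shut otherwise), still, with its front edge 19 to 43 mm open (0.09 to 0.205 rad); the chamber is level within 2.5 degrees; every other thing is within 30 mm of where it stood (value of joint lid_hinge between 0.09 and 0.205 rad and velocity of joint lid_hinge between -0.05 and 0.05 rad/s and value of joint tilt below 0.044 rad and contact force between the fingers and lid above 0.5 N and distance of each of cup, tube, frame, tip_box, amber_bottle, white_jar from where it was at the start of the episode below 0.03 m); the arm keeps its last pose, push and grip.
It fails at once if the lid is flung open: front edge more than about 8 cm up (value of joint lid_hinge above 0.4 rad).
It fails at once if the seal is broken while the chamber is tipped (value of joint tilt above 0.1 rad and value of joint lid_hinge above 0.03 rad).
It fails at once if another thing on the bench is knocked about or tipped over (distance of any of cup, tube, frame, tip_box, amber_bottle, white_jar from where it was at the start of the episode above 0.03 m or angle between any of cup, tube, amber_bottle's own z axis and vertical above 0.5 rad).
It also fails if it takes over 53 s, if anything falls off the work surface, if the arm or the gripper's body presses on something with over 40 N, if the wrist force passes 120 N, or if a joint passes its speed limit or range.

ROBOT

A 7-joint arm with a two-finger parallel gripper is mounted at the origin on the work surface. World frame = base frame: x ahead of the robot, y to its left, z up, the work surface at z = 0. Lengths are in m, angles in rad, forces in N, time in s.
With the tool pointing down it reaches from about 0.425 to 0.875 m from the base axis. Payload 4.7 kg.
Tool frame: the origin (TCP) lies at the very end of the fingers, on their centre line; the grasp point (between the pads) lies behind it (bot.grip_point_offset is the z of the grasp point in the tool frame, in m); z points along the fingers, y is the line along which they close (so a half turn about z gives the same grasp; the last joint's range is limited). The gripper opens to 87 mm and grips with 3 to 60 N. Pads are 19 mm wide; open, the fingers measure 117 mm over their backs; the gripper's body (75 mm by 190 mm) begins 51 mm behind the grasp point.
Start: joints at [-1.191, 0.321, -0.07, 1.45, 0.023, 1.371, -0.057], TCP at [0.233, 0.607, 0.223] pointing down, gripper open.
Joint ranges: [-2.86, 2.86], [-0.3, 2.09], [-1.38, 1.24], [0.06, 2.45], [-1.56, 4.7], [0.09, 2.05], [-2.69, 2.69]. Speed limits (rad/s): [2.57, 2.57, 3.14, 3.14, 3.14, 3.14, 3.14].

INTERFACE

Orientations are given as a rotation vector (axis times angle).
In Python, from cell import bot gives the robot as it stands.
- The arm moves only by the shell command python3 -m jog 'ROWS' [OPENING] [FORCE]. ROWS is JSON, a list that holds one entry, the list of rows, each a list of 6 numbers: the shift along the tool's x, y, z in mm, then the turn, a rotation vector about the tool's x, y, z in units of 5 degrees (1.0 is 5 degrees). In form: [[[x, y, z, ax, ay, az], ...]]. A call has 1 to 12 rows; each row shifts and turns the commanded pose from where the row before left it, along the tool's axes as they then stand; what a row does not reach is not made up. A row lasts 1/10 s, in which the tool goes at most 50 mm and 8.59 degrees, less where a joint would pass 70% of its speed; a pose out of reach is approached as far as the arm can. A call with a gripper value outside its range is refused whole. OPENING is the finger opening in mm, from 0 to 87, set as the call begins (- or left out, the last holds). The fingers move at their own pace and stop on an object; FORCE is the grip in N (left out, the last holds). Time passes only in rows, so rows that do not move let the fingers close. It gives the time, the measured TCP pose, the force, the opening and the grip force at its end, in the units of the state.
- bot.sense(): the state, without advancing time (a new reading comes with each control period).
- bot.capture(name): name is "side" or "top" or "wrist"; returns a dict with "image" (400x640x3 uint8, red, green, blue), "camera_matrix" (3x3 intrinsics, pixels), "k1" (the pictures are not rectified: a ray, as slopes to the right and down, at radius r is drawn at 1 + k1 r^2 times it, then the intrinsics apply), "world_from_camera" (4x4, takes a point from camera to world coordinates). Camera axes: x right, y down, z forward; pixel columns grow to the right and rows downward; lengths in m; the calibration is good to about 2 mm. A picture is of the moment at which its call begins. There is no depth.
- bot.hand_in(): hands the job in; it is judged then, once.
The state is a dict: "time_s": time; "q": joint angles; "dq": joint speeds; "tau": joint torques, N m; "eef_pos": TCP position; "ee_rot": TCP orientation; "contact_force": force on the tool from outside, world axes, zero at the start; "wrist_torque": the same for the moment, N m; "opening": finger opening in m; "grip_force": force on a finger pad.
Only numpy, scipy, OpenCV 4.12 (cv2) and the standard library are available. Lean on these libraries where they do the work, as an engineer would, in place of code of your own. Each camera call takes 0.05 s, during which the arm holds its last target. There are 200 camera calls.

## Working session

There is one attempt and no reset: what is moved stays moved. The work goes in short steps, Python scripts to look and compute and a shell command to move; the robot and the scene stay as the last step left them, time stands still between calls to the robot, and variables do not carry over. Pictures are saved under pics/ and viewed, at most 10 in all, crops included, and the job is handed in when it is done.

```bash
mkdir -p pics; ls; python3 - <<'E'
from cell import bot
import cv2,numpy as np
s=bot.sense(); print({k:np.round(v,3) for k,v in s.items()}, bot.grip_point_offset)
for n in ["side","top"]:
    c=bot.capture(n); cv2.imwrite(f"pics/{n}0.png",c["image"][:,:,::-1]); print(n,np.round(c["world_from_camera"],3).tolist(),c["camera_matrix"].tolist(),c["k1"])
E
```

```text
pics
{'time_s': np.float64(0.0), 'q': array([-1.191,  0.322, -0.07 ,  1.452,  0.023,  1.371, -0.057]), 'dq': array([-0.001, -0.001,  0.001,  0.001, -0.   ,  0.   ,  0.   ]), 'tau': array([ 0.0000e+00, -4.9128e+01, -4.0400e-01, -3.1254e+01, -6.4000e-02,
        4.4000e-02,  0.0000e+00]), 'eef_pos': array([0.232, 0.606, 0.221]), 'ee_rot': array([-5.710e-01, -3.089e+00,  3.000e-03]), 'contact_force': array([0.671, 0.105, 0.692]), 'wrist_torque': array([ 0.029,  0.013, -0.013]), 'grip_force': np.float64(0.0), 'opening': np.float64(0.087)} -0.0187
side [[0.96, -0.165, 0.228, 0.203], [-0.282, -0.544, 0.79, -1.254], [-0.006, -0.823, -0.569, 1.026], [0.0, 0.0, 0.0, 1.0]] [[512.0008535489715, 0.0, 317.63917111419005], [0.0, 512.0008535489715, 194.29443771038174], [0.0, 0.0, 1.0]] -0.025320819755328787
top [[-0.019, -0.994, 0.109, 0.477], [-1.0, 0.021, 0.014, -0.03], [-0.016, -0.108, -0.994, 1.144], [0.0, 0.0, 0.0, 1.0]] [[413.63370486799244, 0.0, 319.8742237580849], [0.0, 413.63370486799244, 198.63267257426202], [0.0, 0.0, 1.0]] -0.0690718084163111
```

View pics/side0.png

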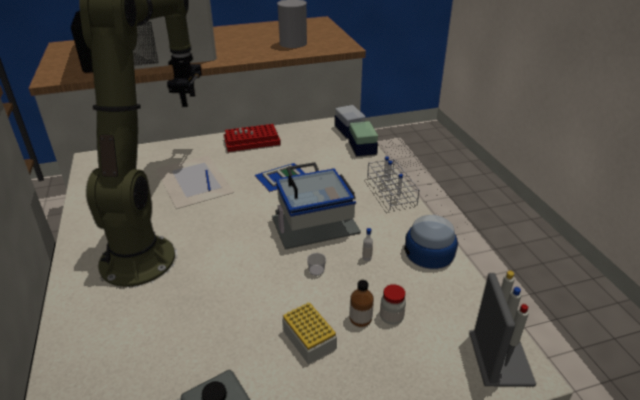

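View pics/top0.png

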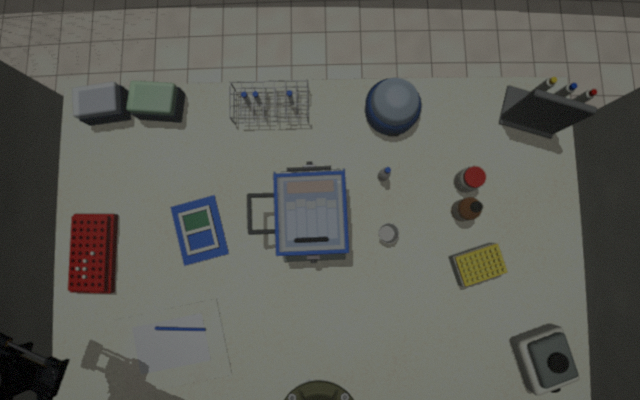

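The top view shows the chamber centred near pixel (311,213). Its steel side handle bar is at about (249,214), the black lid handle at (311,240), and the frame card at (199,230). The side view agrees, with the chamber at (315,205). Next I measure by mask and ray.

```bash
cat > h.py <<'E'
import numpy as np,cv2
def ray(c,uv):
    K=c["camera_matrix"]; d=(np.array(uv,float)-[K[0,2],K[1,2]])/K[0,0]; u=d.copy()
    for _ in range(20): u=d/(1+c["k1"]*(u@u))
    T=c["world_from_camera"]; return T[:3,3],T[:3,:3]@np.array([u[0],u[1],1])
def onplane(c,uv,z):
    o,d=ray(c,uv); return o+d*(z-o[2])/d[2]
def project(c,p):
    T=np.linalg.inv(c["world_from_camera"]); q=T[:3,:3]@p+T[:3,3]; u=q[:2]/q[2]; u=u*(1+c["k1"]*(u@u))
    K=c["camera_matrix"]; return u*K[0,0]+[K[0,2],K[1,2]]
def big(m):
    cs,_=cv2.findContours(m.astype(np.uint8),cv2.RETR_EXTERNAL,cv2.CHAIN_APPROX_NONE); return max(cs,key=cv2.contourArea)
E
python3 - <<'E'
from cell import bot
from h import *
c=bot.capture("top"); im=c["image"].astype(int); r,g,b=im[...,0],im[...,1],im[...,2]
blue=(b>r+50)&(b>g+25)
m=np.zeros_like(blue); m[160:270,265:360]=blue[160:270,265:360]
k=big(m)
P=np.array([onplane(c,p[0],.142)[:2] for p in k])
(cx,cy),(w,h),a=cv2.minAreaRect((P*1000).astype(np.float32)); print("rim",cx,cy,w,h,a)
dark=im.max(2)<75
for n,(r0,r1,c0,c1),z in [("lidh",(230,248,288,335),.18),("tiltbar",(190,240,244,254),.14)]:
    m=np.zeros_like(dark); m[r0:r1,c0:c1]=dark[r0:r1,c0:c1]
    k=big(m); Q=np.array([onplane(c,p[0],z)[:2] for p in k])*1000
    (x,y),(w,h),aa=cv2.minAreaRect(Q.astype(np.float32)); print(n,x,y,w,h,aa, cv2.boundingRect(k))
big_=cv2.resize(c["image"][155:275,180:360,::-1],None,fx=4,fy=4,interpolation=cv2.INTER_CUBIC); cv2.imwrite("pics/crop.png",cv2.convertScaleAbs(big_,alpha=1.6))
E
```

```text
rim 552.4017333984375 7.4821014404296875 198.59780883789062 174.0655059814453 1.2769439220428467
lidh 486.8860778808594 5.150127410888672 79.03214263916016 11.578146934509277 88.94746398925781 (294, 237, 35, 6)
tiltbar 552.2723388671875 154.77725219726562 14.837039947509766 98.2323226928711 89.93318176269531 (247, 194, 7, 41)
```

View pics/crop.png

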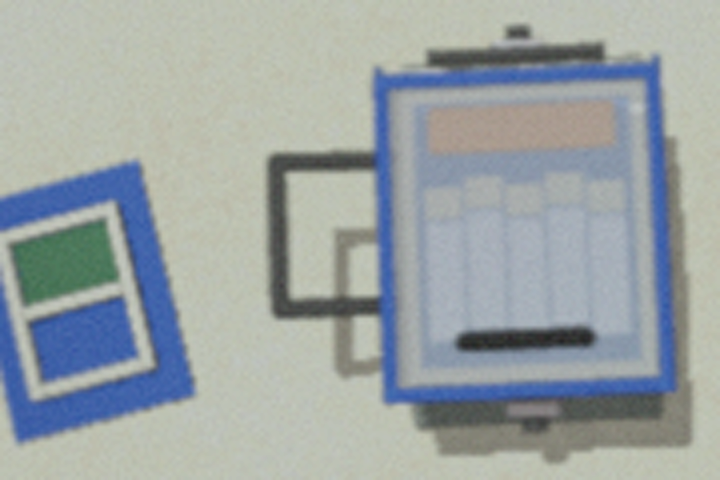

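The crop confirms a stand yaw of about 1.5°: the lid's left edge runs (380,70)→(390,400), and the handle bar's left side is at crop x≈278. Combining the measurements, the pivot is near (0.557, 0.006), the tilt bar near (0.5525, 0.155, 0.14) and the lid handle near (0.487, 0.005, 0.18). I turn the tool first.

```bash
cat > d.py <<'E'
import sys,numpy as np
from cell import bot
from scipy.spatial.transform import Rotation as R
# target: x y z(TCP, m) and heading of tool y (deg); prints tool-frame mm and 5deg units
x,y,z,yaw=map(float,sys.argv[1:5]); s=bot.sense()
r=R.from_rotvec(s["ee_rot"]); t=np.radians(yaw)
Y=np.array([-np.sin(t-np.pi/2),np.cos(t-np.pi/2),0]);Y=np.array([np.cos(t),np.sin(t),0]);Z=np.array([0,0,-1.])
best=min((R.from_matrix(np.c_[np.cross(k*Y,Z),k*Y,Z]) for k in(1,-1)),key=lambda q:(r.inv()*q).magnitude())
print("shift now-axes",np.round(r.inv().apply(np.array([x,y,z])-s["eef_pos"])*1e3,1),"turn/5deg",np.round((r.inv()*best).as_rotvec()*36/np.pi,2),
 "shift target-axes",np.round(best.inv().apply(np.array([x,y,z])-s["eef_pos"])*1e3,1))
print("t",round(s["time_s"],2),"pos",s["eef_pos"].round(4),"F",s["contact_force"].round(1),"M",s["wrist_torque"].round(2),"open",s["opening"].round(4),"grip",round(s["grip_force"],1),"q",s["q"].round(2))
E
python3 -m jog '[[[0,0,0,0,0,-1.5],[0,0,0,0,0,-1.5],[0,0,0,0,0,-1.5],[0,0,0,0,0,0]]]' 45 10; python3 d.py 0.5525 0.155 0.2 91.5
```

```text
time_s: 0.55
eef_pos: [0.2325, 0.6068, 0.2221]
ee_rot: [0.043, -3.141, 0.001]
contact_force: [0.0, 0.4, -0.6]
opening: 0.0627
grip_force: 0.0
shift now-axes [-307.6 -460.3   22.3] turn/5deg [-0.01 -0.    0.01] shift target-axes [-308.1 -460.    22.1]Traceback (most recent call last):
  File "d.py", line 11, in <module>
    print("t",round(s["time_s"],2),"pos",s["eef_pos"].round(4),"F",s["contact_force"].round(1),"M",s["wrist_torque"].round(2),"open",s["opening"].round(4),"grip",round(s["grip_force"],1),"q",s["q"].round(2))
                                                                                                                                     ^^^^^^^^^^^^^^^^^^
AttributeError: 'float' object has no attribute 'round'
```

```bash
sed -i 's/s\["opening"\].round(4)/round(s["opening"],4)/' d.py
python3 -m jog '[[[-28,-41,0,0,0,0],[-28,-42,0,0,0,0],[-28,-42,0,0,0,0],[-28,-42,0,0,0,0],[-28,-42,0,0,0,0],[-28,-42,0,0,0,0],[-28,-42,0,0,0,0],[-28,-42,0,0,0,0],[-28,-42,0,0,0,0],[-28,-42,0,0,0,0],[-28,-41,0,0,0,0],[0,0,0,0,0,0]]]'; python3 d.py 0.5525 0.155 0.121 91.5
python3 - <<'E'
from cell import bot
import cv2
c=bot.capture("wrist"); cv2.imwrite("pics/w1.png",cv2.convertScaleAbs(c["image"][:,:,::-1],alpha=1.5))
c=bot.capture("top"); cv2.imwrite("pics/t1.png",cv2.convertScaleAbs(cv2.resize(c["image"][130:290,200:400,::-1],None,fx=3.5,fy=3.5),alpha=1.6))
E
```

```text
time_s: 1.75
eef_pos: [0.5541, 0.1498, 0.2227]
ee_rot: [-0.017, 3.139, -0.007]
contact_force: [-0.6, -0.4, -0.3]
opening: 0.0452
grip_force: 0.0
shift now-axes [  1.8   5.7 101.6] turn/5deg [-0.05  0.03 -0.18] shift target-axes [  1.5   5.2 101.7]
t 1.75 pos [0.5541 0.1498 0.2227] F [-0.6 -0.4 -0.3] M [0.03 0.04 0.02] open 0.0452 grip 0.0 q [-0.55  0.16  0.27  1.66 -0.04  1.33  1.3 ]
```

View pics/w1.png

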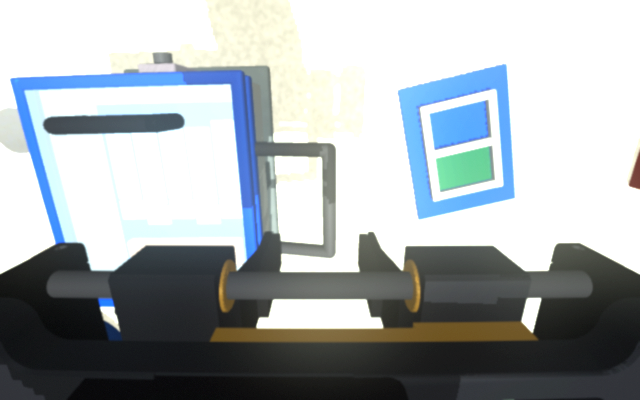

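The wrist view shows the bar at column ~329 (rows 150–250), between the open fingers at ~270 and ~370. I check this with rays before descending.

```bash
python3 - <<'E'
from cell import bot
from h import *
c=bot.capture("wrist")
for uv in [(329,150),(329,250),(323,200),(335,200)]: print(uv,onplane(c,uv,.14).round(4))
for uv in [(46,124),(184,122),(114,123)]: print(uv,onplane(c,uv,.18).round(4))
g=c["image"].max(2)[175:230:6,300:360]; print([ (300+np.where(r<80)[0][[0,-1]]).tolist() if (r<80).any() else None for r in g])
E
```

```text
(329, 150) [0.5046 0.1654 0.14  ]
(329, 250) [0.5924 0.1682 0.14  ]
(323, 200) [0.5464 0.1617 0.14  ]
(335, 200) [0.5462 0.1718 0.14  ]
(46, 124) [ 0.4855 -0.0248  0.18  ]
(184, 122) [0.483  0.0686 0.18  ]
(114, 123) [0.4843 0.0218 0.18  ]
[None, None, None, None, None, None, None, None, None, None]
```

```bash
python3 d.py 0.5525 0.155 0.121 91.5; python3 - <<'E'
from cell import bot
from h import *
c=bot.capture("wrist"); print(c["world_from_camera"].round(3).tolist(),c["k1"],c["camera_matrix"][0])
v=c["image"].max(2)
m=np.zeros(v.shape,np.uint8); m[100:145,40:200]=v[100:145,40:200]<60
k=big(m); print("lidh",cv2.minAreaRect(k)); cc=cv2.minAreaRect(k)[0]; print(onplane(c,cc,.18))
for r in (170,190,210,230): print(r,v[r,305:350:2].tolist())
t=bot.capture("top"); s=bot.capture("side")
for n,p in [("bar",[.5525,.155,.14]),("bar2",[.5525,.167,.14]),("lh",[.487,.005,.18]),("lh2",[.487,.02,.18])]:
    p=np.array(p); print(n,*(project(q,p).round(1) for q in (t,s,c)))
cv2.imwrite("pics/s1.png",cv2.convertScaleAbs(cv2.resize(s["image"][150:250,250:370,::-1],None,fx=6,fy=6,interpolation=cv2.INTER_CUBIC),alpha=1.6))
E
```

```text
shift now-axes [ -2.5  -4.5 101.3] turn/5deg [ 0.01 -0.01 -0.02] shift target-axes [ -2.4  -4.4 101.3]
t 1.9 pos [0.55   0.1594 0.2223] F [-0.9  0.4 -0.5] M [0.06 0.06 0.01] open 0.045 grip 0.0 q [-0.56  0.16  0.26  1.66 -0.04  1.33  1.3 ]
[[-0.026, 0.958, 0.287, 0.472], [1.0, 0.025, 0.008, 0.158], [0.001, 0.287, -0.958, 0.384], [0.0, 0.0, 0.0, 1.0]] -0.02562033798869143 [303.79799344   0.         319.20758745]
lidh ((74.0, 127.0), (16.0, 68.0), 90.0)
[ 0.48711646 -0.00411879  0.18      ]
170 [174, 182, 205, 87, 82, 85, 87, 86, 83, 115, 234, 242, 242, 242, 242, 242, 242, 242, 242, 242, 242, 242, 241]
190 [240, 240, 221, 96, 83, 86, 87, 87, 84, 116, 235, 242, 242, 242, 242, 242, 242, 242, 242, 242, 242, 242, 242]
210 [241, 241, 224, 103, 98, 107, 115, 110, 103, 125, 234, 241, 242, 241, 241, 241, 242, 242, 241, 239, 241, 242, 241]
230 [241, 241, 230, 114, 95, 103, 112, 107, 100, 122, 235, 241, 241, 240, 241, 242, 242, 242, 242, 241, 241, 241, 240]
bar [249.9 213.8] [300.8 165.6] [312.5 207.5]
bar2 [245.  213.9] [299.8 163.8] [326.7 207.9]
lh [311.1 239.4] [292.1 182.4] [ 87.3 127.1]
lh2 [304.6 239.6] [290.9 179.8] [109.4 127.5]
```

View pics/s1.png

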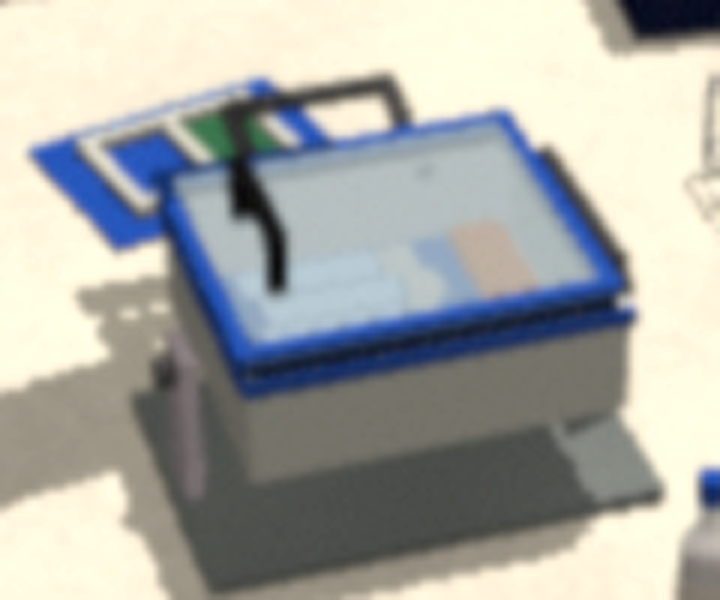

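The side crop shows the chamber level with the lid shut, and the handle bar from about (240,105) to (390,80) in the crop. The arm had still been settling in the earlier picture. The settled wrist view puts the bar at column 317, so y≈0.157. Descending and gripping.

```bash
python3 -m jog '[[[-2,-2,15,0,0,0],[0,0,20,0,0,0],[0,0,20,0,0,0],[0,0,20,0,0,0],[0,0,15,0,0,0],[0,0,11,0,0,0],[0,0,0,0,0,0],[0,0,0,0,0,0]]]'; python3 d.py 0.5525 0.157 0.121 91.5
```

```text
time_s: 2.85
eef_pos: [0.5526, 0.1572, 0.1218]
ee_rot: [-0.042, 3.141, 0.0]
contact_force: [-0.7, 0.4, -0.2]
opening: 0.0448
grip_force: 0.0
shift now-axes [ 0.1 -0.2  0.8] turn/5deg [0.   0.01 0.01] shift target-axes [ 0.1 -0.2  0.8]
t 2.85 pos [0.5526 0.1572 0.1218] F [-0.7  0.4 -0.2] M [ 0.02  0.02 -0.  ] open 0.0448 grip 0.0 q [-0.55  0.23  0.25  1.78 -0.06  1.14  1.33]
```

```bash
python3 -m jog '[[[0,0,0,0,0,0],[0,0,0,0,0,0],[0,0,0,0,0,0],[0,0,0,0,0,0],[0,0,0,0,0,0],[0,0,0,0,0,0]]]' 0 20; python3 d.py 0.5525 0.157 0.121 91.5
```

```text
time_s: 3.45
eef_pos: [0.5524, 0.1575, 0.1217]
ee_rot: [-0.043, 3.141, 0.001]
contact_force: [-1.1, 1.4, 0.9]
opening: 0.0108
grip_force: 20.0
shift now-axes [-0.1 -0.5  0.7] turn/5deg [0.01 0.   0.01] shift target-axes [-0.1 -0.5  0.7]
t 3.45 pos [0.5524 0.1575 0.1217] F [-1.1  1.4  0.9] M [ 0.19 -0.02 -0.02] open 0.0108 grip 20.0 q [-0.55  0.23  0.25  1.78 -0.06  1.14  1.33]
```

```bash
python3 -m jog '[[[0,-2.7,-6.5,0,0,0],[0,-2.7,-6.5,0,0,0],[0,-3.2,-6.2,0,0,0],[0,-3.2,-6.2,0,0,0],[0,-3.8,-5.9,0,0,0],[0,-3.8,-5.9,0,0,0],[0,0,0,0,0,0]]]'; python3 d.py 0.5525 0.157 0.121 91.5
```

```text
time_s: 4.15
eef_pos: [0.553, 0.1377, 0.1606]
ee_rot: [-0.042, 3.141, 0.002]
contact_force: [-2.3, 3.3, 5.8]
opening: 0.0112
grip_force: 20.0
shift now-axes [-0.  19.2 39.6] turn/5deg [0.02 0.01 0.  ] shift target-axes [-0.1 19.3 39.6]
t 4.15 pos [0.553  0.1377 0.1606] F [-2.3  3.3  5.8] M [ 0.99  0.43 -0.05] open 0.0112 grip 20.0 q [-0.53  0.19  0.27  1.75 -0.05  1.21  1.35]
```

```bash
python3 -m jog '[[[0,-4.2,-5.5,0,0,0],[0,-4.2,-5.5,0,0,0],[0,-4.7,-5.1,0,0,0],[0,-4.7,-5.1,0,0,0],[0,0,0,0,0,0],[0,0,0,0,0,0]]]'; python3 d.py 0.5525 0.157 0.121 91.5
python3 - <<'E'
from cell import bot
import cv2
s=bot.capture("side"); cv2.imwrite("pics/s2.png",cv2.convertScaleAbs(cv2.resize(s["image"][100:250,230:390,::-1],None,fx=4,fy=4,interpolation=cv2.INTER_CUBIC),alpha=1.6))
E
```

```text
time_s: 4.75
eef_pos: [0.5534, 0.1207, 0.1817]
ee_rot: [-0.043, 3.14, 0.003]
contact_force: [-2.1, 4.7, 7.0]
opening: 0.0112
grip_force: 20.0
shift now-axes [-0.  36.2 60.7] turn/5deg [0.02 0.01 0.02] shift target-axes [-0.  36.3 60.7]
t 4.75 pos [0.5534 0.1207 0.1817] F [-2.1  4.7  7. ] M [1.15 0.53 0.  ] open 0.0112 grip 20.0 q [-0.51  0.17  0.28  1.73 -0.05  1.25  1.38]
```

View pics/s2.png

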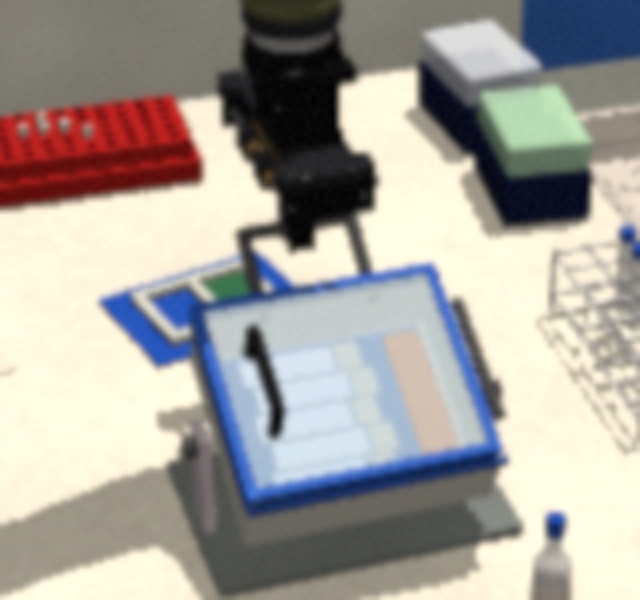

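The side view shows the chamber tipped, with the gripper holding the bar at about (300,225) and the lid shut. The bar rose 60 mm and moved 37 mm sideways, which is about 25°. I hold, then reverse the arc.

```bash
python3 -m jog '[[[0,0,0,0,0,0],[0,0,0,0,0,0],[0,0,0,0,0,0],[0,0,0,0,0,0],[0,0,0,0,0,0],[0,0,0,0,0,0],[0,0,0,0,0,0],[0,0,0,0,0,0],[0,0,0,0,0,0],[0,0,0,0,0,0],[0,0,0,0,0,0],[0,0,0,0,0,0]]]'
python3 -m jog '[[[0,4.7,5.1,0,0,0],[0,4.7,5.1,0,0,0],[0,4.2,5.5,0,0,0],[0,4.2,5.5,0,0,0],[0,3.8,5.9,0,0,0],[0,3.8,5.9,0,0,0],[0,3.2,6.2,0,0,0],[0,3.2,6.2,0,0,0],[0,2.7,6.5,0,0,0],[0,2.7,6.5,0,0,0],[0,0,0,0,0,0]]]'; python3 d.py 0.5525 0.157 0.121 91.5
```

```text
time_s: 6.0
eef_pos: [0.5534, 0.1207, 0.1817]
ee_rot: [-0.043, 3.14, 0.003]
contact_force: [-2.2, 4.2, 7.3]
opening: 0.0117
grip_force: 20.0
time_s: 7.1
eef_pos: [0.5525, 0.1575, 0.1218]
ee_rot: [-0.044, 3.141, 0.0]
contact_force: [0.7, 5.0, -0.3]
opening: 0.011
grip_force: 20.0
shift now-axes [-0.  -0.5  0.8] turn/5deg [0.   0.01 0.02] shift target-axes [-0.  -0.5  0.8]
t 7.1 pos [0.5525 0.1575 0.1218] F [ 0.7  5.  -0.3] M [ 0.99 -0.02  0.07] open 0.011 grip 20.0 q [-0.55  0.23  0.25  1.78 -0.06  1.14  1.33]
```

```bash
python3 -m jog '[[[0,0,2,0,0,0],[0,0,1,0,0,0],[0,0,1,0,0,0],[0,0,0,0,0,0]]]'; python3 d.py 0.5525 0.157 0.121 91.5
```

```text
time_s: 7.5
eef_pos: [0.5526, 0.1575, 0.1216]
ee_rot: [-0.043, 3.14, 0.003]
contact_force: [-9.1, 1.8, 20.1]
opening: 0.0114
grip_force: 20.0
shift now-axes [ 0.1 -0.5  0.6] turn/5deg [0.02 0.01 0.01] shift target-axes [ 0.1 -0.5  0.6]
t 7.5 pos [0.5526 0.1575 0.1216] F [-9.1  1.8 20.1] M [0.45 1.76 0.03] open 0.0114 grip 20.0 q [-0.54  0.23  0.25  1.78 -0.07  1.14  1.33]
```

The chamber is firmly on its rest: 20 N of reaction with no further motion. I relieve the push, release and rise.

```bash
python3 -m jog '[[[0,0,-4,0,0,0],[0,0,0,0,0,0],[0,0,0,0,0,0],[0,0,0,0,0,0],[0,0,0,0,0,0],[0,0,0,0,0,0],[0,0,0,0,0,0]]]' 45; python3 -m jog '[[[0,0,-15,0,0,0],[0,0,-25,0,0,0],[0,0,-35,0,0,0],[0,0,-35,0,0,0],[0,0,-25,0,0,0],[0,0,-10,0,0,0],[0,0,0,0,0,0],[0,0,0,0,0,0],[0,0,0,0,0,0]]]'; python3 d.py 0.487 0.005 0.25 1.5
python3 - <<'E'
from cell import bot
from h import *
c=bot.capture("top"); im=c["image"].astype(int)
r,g,b=im[...,0],im[...,1],im[...,2]; dark=im.max(2)<75
m=np.zeros(dark.shape,np.uint8); m[230:248,288:335]=dark[230:248,288:335]; k=big(m)
print("lidh",onplane(c,cv2.minAreaRect(k)[0],.18),cv2.minAreaRect(k))
w=bot.capture("wrist"); cv2.imwrite("pics/w2.png",w["image"][:,:,::-1]); cv2.imwrite("pics/t2.png",cv2.convertScaleAbs(cv2.resize(c["image"][155:275,180:360,::-1],None,fx=4,fy=4),alpha=1.6))
print(project(w,np.array([.487,.005,.18])))
E
```

```text
time_s: 8.2
eef_pos: [0.5523, 0.1569, 0.1214]
ee_rot: [0.042, -3.141, 0.0]
contact_force: [0.8, -1.3, 0.1]
opening: 0.0443
grip_force: 0.0
time_s: 9.1
eef_pos: [0.5515, 0.1568, 0.2647]
ee_rot: [0.042, -3.138, 0.002]
contact_force: [-0.2, -0.7, 0.3]
opening: 0.0451
grip_force: 0.0
shift now-axes [  68.5 -150.    15.1] turn/5deg [  0.02  -0.04 -17.99] shift target-axes [150.1  68.4  14.7]
t 9.1 pos [0.5515 0.1568 0.2647] F [-0.2 -0.7  0.3] M [0.05 0.02 0.03] open 0.0451 grip 0.0 q [-0.56  0.14  0.26  1.59 -0.04  1.42  1.31]
lidh [0.48682614 0.00517607 0.18      ] ((310.9783630371094, 239.52369689941406), (4.404542922973633, 34.055747985839844), 87.39744567871094)
[129.39415969 121.43251284]
```

View pics/w2.png

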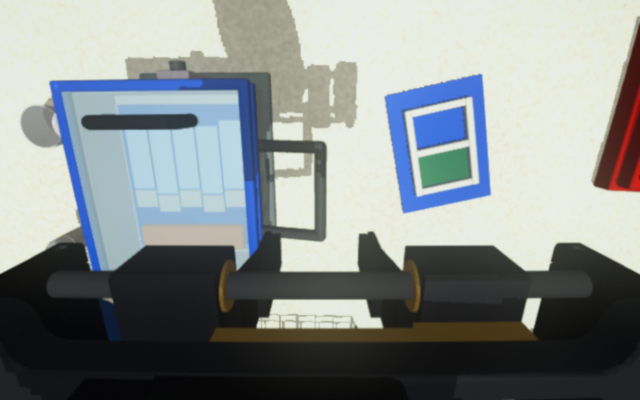

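The wrist view shows the lid shut and level, with the black handle at (82–198, 122) clear of the fingers. The lid handle is near (0.4866, 0.006). q7 has room only in the + tool-z turn, so I turn +90° at height.

```bash
python3 -m jog '[[[0,0,0,0,0,1.5],[0,0,0,0,0,1.5],[0,0,0,0,0,1.5],[0,0,0,0,0,1.5],[0,0,0,0,0,1.5],[0,0,0,0,0,1.5],[0,0,0,0,0,1.5],[0,0,0,0,0,1.5],[0,0,0,0,0,1.5],[0,0,0,0,0,1.5],[0,0,0,0,0,1.5],[0,0,0,0,0,1.5]]]' 45;  python3 -m jog '[[[0,0,0,0,0,0],[0,0,0,0,0,0]]]'; python3 d.py 0.4866 0.006 0.25 1.5
```

```text
time_s: 10.4
eef_pos: [0.552, 0.1569, 0.2656]
ee_rot: [-2.197, -2.245, 0.002]
contact_force: [-0.0, -0.2, 0.5]
opening: 0.0447
grip_force: 0.0
time_s: 10.6
eef_pos: [0.5521, 0.157, 0.266]
ee_rot: [-2.188, -2.254, 0.001]
contact_force: [-0.1, 0.6, 0.2]
opening: 0.0452
grip_force: 0.0
shift now-axes [-148.9  -70.    16.1] turn/5deg [-0.01  0.    0.04] shift target-axes [-149.2  -69.5   16. ]
t 10.6 pos [0.5521 0.157  0.266 ] F [-0.1  0.6  0.2] M [-0.01  0.05 -0.01] open 0.0452 grip 0.0 q [-0.65  0.14  0.37  1.59 -0.05  1.42 -0.25]
```

```bash
python3 -m jog '[[[-25,-12,0,0,0,0],[-25,-12,0,0,0,0],[-25,-12,0,0,0,0],[-25,-12,0,0,0,0],[-25,-12,0,0,0,0],[-24,-9.5,0,0,0,0],[0,0,0,0,0,0],[0,0,0,0,0,0],[0,0,0,0,0,0]]]'; python3 d.py 0.4866 0.006 0.1613 1.5
python3 - <<'E'
from cell import bot
from h import *
w=bot.capture("wrist"); cv2.imwrite("pics/w3.png",w["image"][:,:,::-1]); 
for y in (-.029,.006,.041): print(project(w,np.array([.4866-.026*(y-.006),y,.18])))
E
```

```text
time_s: 11.5
eef_pos: [0.4871, 0.0073, 0.2665]
ee_rot: [-2.188, -2.254, -0.0]
contact_force: [1.2, -0.7, 0.1]
opening: 0.045
grip_force: 0.0
shift now-axes [ -1.3  -0.5 105.2] turn/5deg [ 0.   -0.    0.04] shift target-axes [ -1.3  -0.5 105.2]
t 11.5 pos [0.4871 0.0073 0.2665] F [ 1.2 -0.7  0.1] M [-0.01  0.08 -0.03] open 0.045 grip 0.0 q [-0.54 -0.07  0.46  1.79  0.03  1.41 -0.06]
[317.46635806 243.99988366]
[317.60964045 206.70293542]
[317.76587681 166.38871894]
```

View pics/w3.png

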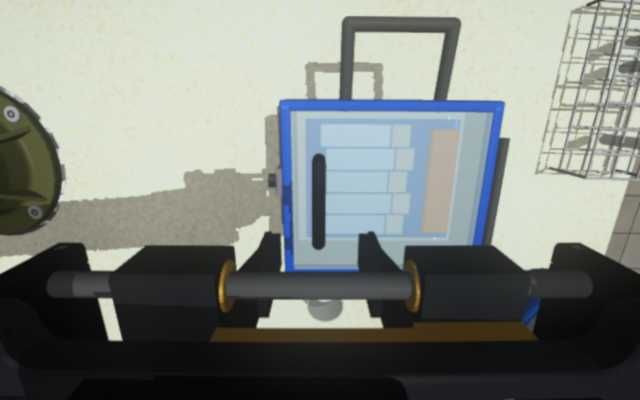

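The wrist view shows the lid handle vertical at column 319 (rows 155–249), between the fingers, within 2 px of prediction. Descending and gripping at 40 N.

```bash
python3 -m jog '[[[0,0,15,0,0,0],[0,0,20,0,0,0],[0,0,25,0,0,0],[0,0,20,0,0,0],[0,0,15,0,0,0],[0,0,9,0,0,0],[0,0,0,0,0,0],[0,0,0,0,0,0]]]'; python3 d.py 0.4866 0.006 0.1613 1.5;  python3 -m jog '[[[0,0,0,0,0,0],[0,0,0,0,0,0],[0,0,0,0,0,0],[0,0,0,0,0,0],[0,0,0,0,0,0],[0,0,0,0,0,0],[0,0,0,0,0,0]]]' 0 40; python3 d.py 0.4866 0.006 0.1613 1.5
```

```text
time_s: 12.35
eef_pos: [0.4874, 0.0066, 0.163]
ee_rot: [2.19, 2.252, 0.001]
contact_force: [0.3, 0.4, 0.3]
opening: 0.0451
grip_force: 0.0
shift now-axes [-0.5 -0.8  1.7] turn/5deg [0.01 0.   0.02] shift target-axes [-0.6 -0.8  1.7]
t 12.35 pos [0.4874 0.0066 0.163 ] F [0.3 0.4 0.3] M [-0.12  0.04 -0.02] open 0.0451 grip 0.0 q [-0.53  0.    0.47  1.94 -0.    1.2  -0.04]
time_s: 13.05
eef_pos: [0.4864, 0.0062, 0.1626]
ee_rot: [-2.191, -2.25, 0.001]
contact_force: [-2.9, -1.3, 3.2]
opening: 0.011
grip_force: 40.0
shift now-axes [-0.2  0.2  1.3] turn/5deg [-0.01 -0.    0.01] shift target-axes [-0.2  0.2  1.3]
t 13.05 pos [0.4864 0.0062 0.1626] F [-2.9 -1.3  3.2] M [-0.09  0.76 -0.01] open 0.011 grip 40.0 q [-0.53  0.    0.47  1.94 -0.    1.2  -0.04]
```

Gripped. Now I pull up slowly in small steps.

```bash
python3 -m jog '[[[0,0,-0.5,0,0,0],[0,0,-0.5,0,0,0],[0,0,-0.5,0,0,0],[0,0,-0.5,0,0,0],[0,0,0,0,0,0]]]'; python3 -m jog '[[[0,0,-0.5,0,0,0],[0,0,-0.5,0,0,0],[0,0,0,0,0,0]]]';python3 d.py 0.4866 0.006 0.1613 1.5
```

```text
time_s: 13.55
eef_pos: [0.4867, 0.0062, 0.164]
ee_rot: [-2.191, -2.251, 0.001]
contact_force: [-0.8, 0.6, -5.4]
opening: 0.0106
grip_force: 40.0
time_s: 13.85
eef_pos: [0.4867, 0.0062, 0.1646]
ee_rot: [-2.191, -2.251, 0.001]
contact_force: [2.9, 0.8, -14.5]
opening: 0.0109
grip_force: 40.0
shift now-axes [-0.2 -0.2  3.3] turn/5deg [-0.    0.    0.01] shift target-axes [-0.2 -0.2  3.3]
t 13.85 pos [0.4867 0.0062 0.1646] F [  2.9   0.8 -14.5] M [ 0.04 -0.63 -0.02] open 0.0109 grip 40.0 q [-0.53  0.    0.47  1.94  0.    1.2  -0.04]
```

```bash
python3 -m jog '[[[0,0.1,-0.5,0,0,0],[0,0.1,-0.5,0,0,0],[0,0.1,-0.5,0,0,0],[0,0,0,0,0,0]]]'; python3 -m jog '[[[0,0.2,-0.7,0,0,0],[0,0.2,-0.7,0,0,0],[0,0.2,-0.7,0,0,0],[0,0,0,0,0,0]]]';python3 d.py 0.4866 0.006 0.1613 1.5
```

```text
time_s: 14.25
eef_pos: [0.4868, 0.0062, 0.1652]
ee_rot: [-2.191, -2.251, 0.002]
contact_force: [6.7, 0.3, -22.2]
opening: 0.0109
grip_force: 40.0
time_s: 14.65
eef_pos: [0.4873, 0.0062, 0.167]
ee_rot: [-2.191, -2.251, 0.003]
contact_force: [5.7, 0.0, -18.4]
opening: 0.0111
grip_force: 40.0
shift now-axes [-0.2 -0.7  5.7] turn/5deg [-0.02  0.01  0.01] shift target-axes [-0.2 -0.7  5.7]
t 14.65 pos [0.4873 0.0062 0.167 ] F [  5.7   0.  -18.4] M [-0.06 -0.96 -0.01] open 0.0111 grip 40.0 q [-0.53  0.    0.47  1.93  0.    1.21 -0.04]
```

```bash
python3 -m jog '[[[0,0.2,-0.8,0,0,0],[0,0.2,-0.8,0,0,0],[0,0.2,-0.8,0,0,0],[0,0,0,0,0,0]]]'; python3 -m jog '[[[0,0.3,-1,0,0,0],[0,0.3,-1,0,0,0],[0,0.3,-1,0,0,0],[0,0,0,0,0,0]]]';python3 d.py 0.4866 0.006 0.1613 1.5
```

```text
time_s: 15.05
eef_pos: [0.4889, 0.0062, 0.1725]
ee_rot: [2.191, 2.251, 0.002]
contact_force: [2.8, 0.3, -6.5]
opening: 0.0109
grip_force: 40.0
time_s: 15.45
eef_pos: [0.4895, 0.0062, 0.1749]
ee_rot: [2.191, 2.251, 0.001]
contact_force: [2.5, 0.8, -9.2]
opening: 0.011
grip_force: 40.0
shift now-axes [-0.1 -2.9 13.6] turn/5deg [ 0.01 -0.    0.01] shift target-axes [-0.1 -2.9 13.6]
t 15.45 pos [0.4895 0.0062 0.1749] F [ 2.5  0.8 -9.2] M [-0.07 -0.39 -0.03] open 0.011 grip 40.0 q [-0.53 -0.    0.47  1.92  0.    1.22 -0.04]
```

The seal has let go with the lid at about 0.07 rad. I continue gently to about 0.14 rad.

```bash
python3 -m jog '[[[0,0.3,-1,0,0,0],[0,0.3,-1.2,0,0,0],[0,0.4,-1.5,0,0,0],[0,0.4,-1.5,0,0,0],[0,0.5,-1.5,0,0,0],[0,0.5,-1.5,0,0,0],[0,0.5,-1.5,0,0,0],[0,0.4,-1.2,0,0,0],[0,0.3,-1,0,0,0],[0,0,0,0,0,0],[0,0,0,0,0,0],[0,0,0,0,0,0]]]';python3 d.py 0.4866 0.006 0.1613 1.5
python3 - <<'E'
from cell import bot
import cv2
s=bot.capture("side"); cv2.imwrite("pics/s3.png",cv2.convertScaleAbs(cv2.resize(s["image"][100:250,230:390,::-1],None,fx=4,fy=4,interpolation=cv2.INTER_CUBIC),alpha=1.6))
E
```

```text
time_s: 16.65
eef_pos: [0.4936, 0.0063, 0.187]
ee_rot: [2.191, 2.25, 0.002]
contact_force: [4.7, -0.3, -9.1]
opening: 0.0107
grip_force: 40.0
shift now-axes [-0.1 -7.  25.7] turn/5deg [ 0.02 -0.    0.01] shift target-axes [-0.1 -7.  25.7]
t 16.65 pos [0.4936 0.0063 0.187 ] F [ 4.7 -0.3 -9.1] M [-0.13 -0.67 -0.08] open 0.0107 grip 40.0 q [-0.53 -0.    0.47  1.89  0.    1.25 -0.04]
```

View pics/s3.png

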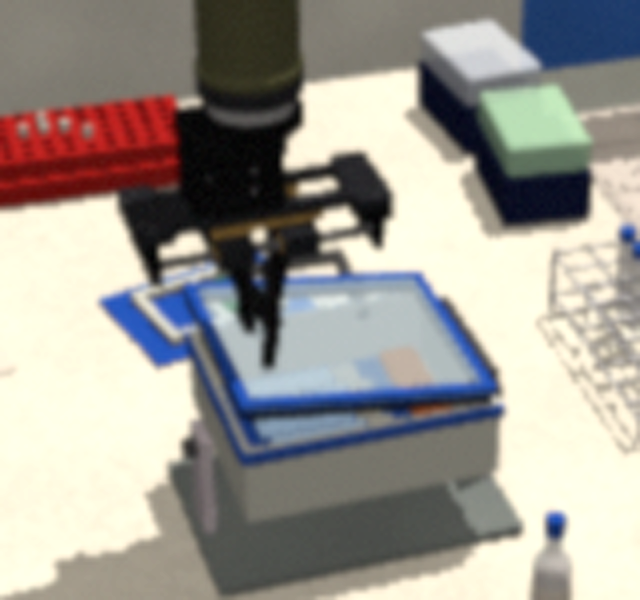

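The side view shows the lid's front edge (240,405) raised about 3 cm above the rim (245,460). The chamber is level, the fingers are on the handle and the other things are undisturbed. I let it settle and hand in.

```bash
python3 -m jog '[[[0,0,0,0,0,0],[0,0,0,0,0,0],[0,0,0,0,0,0],[0,0,0,0,0,0]]]' && python3 -c "
from cell import bot
print(bot.hand_in())"
```

```text
time_s: 17.1
eef_pos: [0.4936, 0.0063, 0.1871]
ee_rot: [2.191, 2.25, 0.002]
contact_force: [5.5, 0.5, -7.9]
opening: 0.0109
grip_force: 40.0
the job is handed in; nothing more can be done
None
```

I handed the job in at about 17 s (no verdict came back): by my measurements I tipped the chamber to about 25° and held it over a second, set it back level on its rest, and opened the lid without flinging it; the fingers hold it still, front edge about 3 cm up.

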